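# Draw out the telescopic shelf brush to its second stop and hold it up

### The job

The telescopic brush for the high pantry shelves lies shut in its oak dock on the counter. Squeeze the release button in the side of its handle, draw the handle straight out past the first stop to the second, full-length stop, and let the button go so that it springs out and the length is locked. Then take hold of the brush (drawn out, it balances on the bare rod), lift all of it 10 cm or more above where it lay, and finish while holding it still up there at full length, touching nothing but the fingers, with the loose things around it left standing where they are.

Things in the scene. Friction and masses are not known exactly. Their poses are not given: they have to be found in the camera images.
- duster: Telescopic brush, 0.33 kg. Origin on the axis of its 16 mm aluminium rod, level, 50 mm above the counter in the dock; x along the rod to the head, z up. Shut: grey 28 mm square handle at x -260 to 0 mm, bare neck to 45, wooden head 45 to 155 (50 mm wide, from 9 above to 35 below the axis). At the second stop: handle at x -410 to -150 mm, bare rod -150 to 45.
- handle (a joint): How far the handle is drawn out along the brush's -x, in m: 0 shut, 0.075 first stop, 0.150 second stop, which is also the hard end of the travel. A latch holds it at each stop (1.5 mm play) until the button is pressed; with the button held in it slides past the first stop (drag about 2 N). Button let go between stops: it latches at the next stop reached.
- button (a joint): The release button, in m: 0 fully out (latched in a stop), 0.0025 let go between two stops, 0.005 fully pressed (released). It springs back; 5 N to start, 9 N fully in.
- button_grip (a point): Point on the handle's axis level with the button's middle, 225 mm behind the handle's front end, 35 mm from its tail; moves with the handle. The button is a black pad, 26 mm long (along x), 12 mm high, 6 mm proud of the handle's -y side: 34 mm across both. A pinch across the handle here from above, one pad on the button, presses it fully. Axes as the brush's.
- balance (a point): Point on the rod's axis at x = -100 mm of the brush: its balance point, within about 15 mm, once drawn out to the second stop; inside the handle while shut. The bare 16 mm rod can be gripped across from above here.
- head_end (a point): Far end of the brush head, on the axis (x = 155 mm of the brush).
- tail_end (a point): Tail end of the handle, on the axis; moves with the handle.
- dock: Fixed oak dock. Origin on the counter under x = -100 mm of the brush, axes as the brush's. Base x -110 to 265 mm, 86 wide, 10 thick. Saddle under the handle: x -80 to -60, 47 wide, 55 high. Slotted wall at the neck: x 130 to 142, 70 wide and high; the head bears on it (3 mm slack) when the handle is pulled along -x. Head pocket walls 32 high. The brush lifts straight out.
- tin_a: Bystander: food tin, 74 mm across, 108 mm high, beside the dock. Origin under its centre.
- spice_jar: Bystander: amber spice jar with steel lid, 48 mm across, 96 mm high, beside the dock. Origin under its centre.
- dust_brush: Bystander: plain one-piece wooden hand brush, 255 mm long, 40 mm wide, 50 mm high, lying beside the handle. Origin under its middle.
- polish_tin: Bystander: flat round aluminium tin, 80 mm across, 40 mm high, on the robot's side of the dock. Origin under its centre.
- jar_short: Bystander: clip-top glass jar, 96 mm across, 125 mm high. Origin under its centre.
- mug: Bystander: white mug, 82 mm across, 92 mm high. Origin under its centre.

How it is judged:
By the outcome, as a careful person would: the job done as asked, in the order asked, and still so for the second after the job is handed in, while the arm keeps its last pose, push and grip.
It also fails if it takes over 42 s, if anything falls off the work surface, if the arm or the gripper's body presses on something with over 40 N, if the wrist force passes 120 N, or if a joint passes its speed limit or range.

### The arm

A 6-joint arm with a two-finger parallel gripper is mounted at the origin on the work surface. World frame = base frame: x ahead of the robot, y to its left, z up, the work surface at z = 0. Lengths are in m, angles in rad, forces in N, time in s.
With the tool pointing down it reaches from about 0.3 to 0.875 m from the base axis. Payload 6.4 kg.
Tool frame: the origin (TCP) lies midway between the tips of the shut fingers; the grasp point (between the pads) lies 19 mm behind it; x points along the fingers, y is the direction in which the jaws open and shut, and the axes are right-handed (so a half turn about x gives the same grasp; the last joint's range is limited). The gripper opens to 85 mm and grips with 20 to 120 N. Pads are 22 mm wide; open, the fingers measure 114 mm over their backs; the gripper's body (76 mm by 85 mm) begins 54 mm behind the grasp point. The pads swing forward as they close: fully open they stand 13 mm farther back than shut.
Start: joints at [-1.352, 0.181, 1.607, -0, 1.354, -0.206], TCP at [0.237, -0.524, 0.231] pointing down, gripper open.
Joint ranges: [-2.99, 2.99], [-0.89, 2.07], [0.3, 2.58], [-1.14, 4.28], [0, 2.63], [-3.12, 3.12]. Speed limits (rad/s): [2.57, 2.57, 3.01, 3.14, 3.14, 3.14].

### API

Orientations are given as a unit quaternion [w, x, y, z].
In Python, from bench import ctrl gives the robot as it stands.
- The arm moves only by the tool step_arm, never from a script. Its argument "motion" is a list of rows, each a list of 7 numbers: the shift along the tool's x, y, z in mm, then the turn, a rotation vector about the tool's x, y, z in degrees, then the closure in counts, from 0 (fully open) to 255 (shut). In form: [[tx, ty, tz, rx, ry, rz, hand], ...]. A call has 1 to 10 rows; each row is the pose to reach, as a shift and turn from the pose commanded when the call began, along the tool's axes at that moment; what a row does not reach only later rows make up. A row lasts 1/8 s, in which the tool goes at most 62.5 mm and 10.7 degrees, less where a joint would pass 70% of its speed; a pose out of reach is approached as far as the arm can. A call with a gripper value outside its range is refused whole. The fingers move at their own pace and stop on an object; the grip force is fixed at half the most. Time passes only in rows, so rows that repeat a pose let the fingers close. It gives the time, the measured TCP pose, the force and the opening at its end, in the units of the state.
- ctrl.get_obs(): the state, without advancing time (a new reading comes with each control period).
- ctrl.camera(name): name is "scene" or "top" or "wrist"; returns (picture, depth): 400x640x3 uint8, red, green, blue; 400x640 float32, m along the optical axis (not along the pixel's ray), 0 where there is no reading.
- ctrl.camera_info(name): a dict with "fx", "fy", "cx", "cy" (pixels), "T" (4x4, takes a point from camera to world coordinates); the wrist camera has in their place "hand_eye" (4x4, takes a point from camera to tool coordinates, whose origin is the TCP and whose axes are the tool frame's). Camera axes: x right, y down, z forward; pixel columns grow to the right and rows downward; lengths in m; the calibration is good to about 2 mm. A picture is of the moment at which its call begins: read the wrist's pose just before it. camera_info takes no time and is no camera call.
- ctrl.hand_in(): hands the job in, once; it reports no verdict.
The state is a dict: "time_s": time; "q": joint angles; "dq": joint speeds; "joint_efforts": joint torques, N m; "eef_pos": TCP position; "eef_rot": TCP orientation; "wrist_force": force on the tool from outside, world axes, zero at the start; "torque": the same for the moment, N m; "opening": opening from 0.0 (shut) to 1.0 (fully open).
Only numpy, scipy, OpenCV 4.12 (cv2) and the standard library are available. Lean on these libraries where they do the work, as an engineer would, in place of code of your own. Each camera call takes 0.05 s, during which the arm holds its last target. There are 200 camera calls.

## Working session

There is one attempt and no reset: what is moved stays moved. The work goes in short steps, Python scripts to look and compute and a tool call to move; the robot and the scene stay as the last step left them, time stands still between calls to the robot, and variables do not carry over. Pictures are saved under pics/ and viewed, about 8 in all and at most 12, crops included, and the job is handed in when it is done.

Besides the shell and the picture viewer there is one more tool, called after "Emit:" by a JSON object that holds its "api" and its "payload". step_arm: Moves the arm, as the interface text tells. Its arguments: {"type":"object","properties":{"motion":{"type":"array","items":{"type":"array","items":{"type":"number"}}}},"required":["motion"]}

```bash
mkdir -p pics; ls; python3 - <<'E'
from bench import ctrl
import cv2,numpy as np
o=ctrl.get_obs();print({k:np.round(v,3) for k,v in o.items()})
for n in("top","scene"):
    p,d=ctrl.camera(n);cv2.imwrite(f"pics/{n}0.png",p[:,:,::-1]);np.savez(f"pics/{n}0.npz",p=p,d=d)
    i=ctrl.camera_info(n);print(n,i)
print(ctrl.camera_info("wrist"))
E
```

```text
pics
{'time_s': np.float64(0.0), 'q': array([-1.352,  0.182,  1.608, -0.   ,  1.354, -0.206]), 'dq': array([-0.001,  0.   , -0.   ,  0.001, -0.001,  0.001]), 'joint_efforts': array([ 0.0000e+00, -4.4487e+01, -3.5134e+01, -0.0000e+00,  9.0000e-03,
        0.0000e+00]), 'eef_pos': array([ 0.237, -0.523,  0.23 ]), 'eef_rot': array([-0.148, -0.691, -0.15 ,  0.691]), 'wrist_force': array([-0.7  ,  0.22 ,  0.809]), 'torque': array([ 0.006, -0.024, -0.047]), 'opening': np.float64(1.006)}
top {'fx': 396.9970070593631, 'fy': 396.9970070593631, 'cx': 321.213201178788, 'cy': 205.34716718361858, 'T': array([[-0.01067342, -0.99115493,  0.13227993,  0.43596916],
       [-0.99994116,  0.01032299, -0.00333467, -0.02534537],
       [ 0.00193965, -0.13230774, -0.99120679,  1.05594075],
       [ 0.        ,  0.        ,  0.        ,  1.        ]])}
scene {'fx': 385.5736796701641, 'fy': 385.5736796701641, 'cx': 315.2130424055886, 'cy': 193.9826050768215, 'T': array([[-0.20577642,  0.5326701 , -0.82092547,  1.52562996],
       [ 0.97859323,  0.1148957 , -0.17074621,  0.17907705],
       [ 0.00336941, -0.83848765, -0.54491018,  0.68909465],
       [ 0.        ,  0.        ,  0.        ,  1.        ]])}
{'fx': 332.7241839867646, 'fy': 332.7241839867646, 'cx': 318.39143097559094, 'cy': 200.73906093148378, 'hand_eye': array([[ 5.96307648e-04, -2.62449112e-01,  9.64945650e-01,
        -1.42025799e-01],
       [ 9.99999761e-01, -1.81337761e-04, -6.67290888e-04,
        -2.60445298e-04],
       [ 3.50110984e-04,  9.64945817e-01,  2.62448941e-01,
        -6.72859453e-02],
       [ 0.00000000e+00,  0.00000000e+00,  0.00000000e+00,
         1.00000000e+00]])}
```

View pics/top0.png

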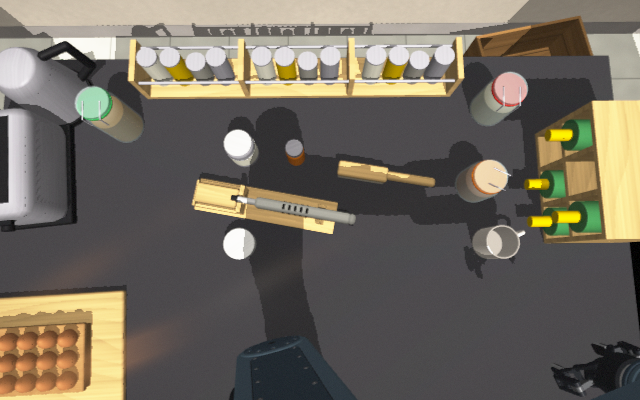

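View pics/scene0.png

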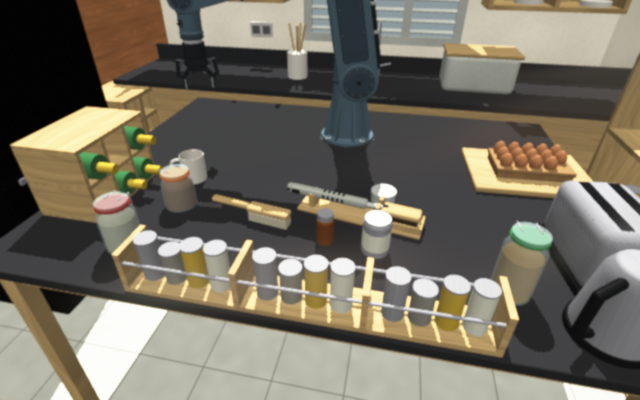

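The top view shows the grey handle running from about (258,205) to (355,219), with the head to the left at (195–245,195). The brush x axis is therefore roughly world +y, and the button is on the far side of the handle. The hand brush is at (340–433,165–182). Next I'll measure the handle axis.

```bash
cat > h.py <<'E'
import numpy as np,cv2
from bench import ctrl
def cloud(n,d,T=None):
    i=ctrl.camera_info(n); T=i["T"] if T is None else T
    v,u=np.mgrid[:400,:640]
    P=np.stack([(u-i["cx"])/i["fx"]*d,(v-i["cy"])/i["fy"]*d,d],-1)
    return P@T[:3,:3].T+T[:3,3]
def tool():
    from scipy.spatial.transform import Rotation as R
    o=ctrl.get_obs();w,x,y,z=o["eef_rot"];T=np.eye(4);T[:3,:3]=R.from_quat([x,y,z,w]).as_matrix();T[:3,3]=o["eef_pos"];return o,T
E
python3 - <<'E'
from h import *
z=np.load("pics/top0.npz");p,d=z["p"].astype(int),z["d"];W=cloud("top",d)
sat=p.max(2)-p.min(2)
m=np.zeros((400,640),bool);m[190:235,245:365]=1
m&=(sat<30)&(W[...,2]>.05)&(W[...,2]<.075)&(d>0)
n,l,s,c=cv2.connectedComponentsWithStats(m.astype(np.uint8));k=1+np.argmax(s[1:,4]);m=l==k
P=W[m];print(len(P),s[k],np.percentile(P,[5,50,95],0).round(4))
(bx,by),(w,h),a=cv2.minAreaRect(P[:,:2].astype(np.float32)*1000);print("rect mm",bx,by,w,h,a)
top=P[P[:,2]>.058]
vx,vy,x0,y0=cv2.fitLine(top[:,:2].astype(np.float32),cv2.DIST_HUBER,0,.001,.001).ravel()
if vy<0:vx,vy=-vx,-vy
t=(P[:,:2]-[x0,y0])@[vx,vy]; print("line",vx,vy,x0,y0,"t ends",t.min(),t.max(),np.percentile(t,[1,99]))
e=np.array([vx,vy]);print("tail",[x0,y0]+e*t.min(),"front",[x0,y0]+e*t.max(),"yaw",np.degrees(np.arctan2(vy,vx)))
# everything above 15mm: local blobs
g=(W[...,2]>.02)&(W[...,2]<.2)&(d>0);g[:120]=0;g[270:]=0
n,l,s,c=cv2.connectedComponentsWithStats(g.astype(np.uint8))
for k in range(1,n):
    if s[k,4]>80:
        Q=W[l==k];print(s[k],np.percentile(Q,[2,98],0).round(3).tolist())
E
```

```text
1165 [ 245  197  111   29 1165] [[ 0.5303 -0.1007  0.0551]
 [ 0.5569  0.0149  0.0623]
 [ 0.5837  0.1409  0.0659]]
rect mm 562.1834716796875 25.70635986328125 286.68023681640625 34.69724655151367 79.04749298095703
line 0.18795978 0.9821767 0.55662334 0.015313357 t ends -0.1320738069539732 0.15458450304044885 [-0.12833775  0.14916557]
tail [ 0.53179878 -0.11440646] front [0.58567901 0.16714266] yaw 79.16625
[   0  120   75  112 7713] [[0.527, 0.627, 0.023], [0.786, 0.727, 0.188]]
[ 83 120  60  21 795] [[0.755, 0.455, 0.023], [0.8, 0.52, 0.162]]
[ 524  120  116  123 6309] [[0.47, -0.687, 0.032], [0.757, -0.559, 0.195]]
[224 130  34  36 912] [[0.684, 0.14, 0.028], [0.75, 0.205, 0.111]]
[286 139  19  25 377] [[0.687, 0.016, 0.025], [0.728, 0.058, 0.099]]
[ 338  161   98   26 1215] [[0.623, -0.315, 0.04], [0.682, -0.078, 0.053]]
[ 457  160   54   42 1628] [[0.582, -0.472, 0.025], [0.665, -0.39, 0.124]]
[ 192  179  164   47 2628] [[0.527, -0.101, 0.029], [0.634, 0.292, 0.069]]
[475 225  50  34 960] [[0.433, -0.524, 0.022], [0.509, -0.427, 0.093]]
[224 228  32  32 778] [[0.441, 0.146, 0.035], [0.511, 0.217, 0.044]]
```

```bash
cat >> h.py <<'E'
def goto(pos,e,sgn):
    """shift in tool axes (mm) and rotvec (deg) to point tool down with tool y = sgn*perp(e)"""
    from scipy.spatial.transform import Rotation as R
    o,T=tool();x=np.array([0,0,-1.]);y=sgn*np.array([e[1],-e[0],0]);y/=np.linalg.norm(y)
    G=np.stack([x,y,np.cross(x,y)],1)
    return (T[:3,:3].T@(np.array(pos)-T[:3,3])*1000).round(1), np.degrees(R.from_matrix(T[:3,:3].T@G).as_rotvec()).round(2)
E
python3 - <<'E'
from h import *
o,T=tool();print(T.round(3));e=np.array([.188,.982])
for s in(1,-1):print(goto([.539,-.079,.19],e,s))
E
```

```text
[[-0.     0.412 -0.911  0.237]
 [ 0.002 -0.911 -0.412 -0.523]
 [-1.    -0.002 -0.     0.23 ]
 [ 0.     0.     0.     1.   ]]
(array([  41. , -280.3, -458.4]), array([-54.82,  -0.06,   0.07]))
(array([  41. , -280.3, -458.4]), array([1.2518e+02, 9.0000e-02, 7.0000e-02]))
```

Emit:
{"api": "step_arm", "payload": {"motion": [[0,-56,-92,-9,0,0,0],[0,-112,-183,-18,0,0,0],[0,-168,-275,-27,0,0,0],[10,-224,-367,-36,0,0,0],[20,-280,-458,-45,0,0,0],[30,-280,-458,-54.8,0,0,0],[40,-280,-458,-54.8,0,0,0],[40,-280,-458,-54.8,0,0,0],[40,-280,-458,-54.8,0,0,0],[40,-280,-458,-54.8,0,0,0]]}}

```text
time_s: 1.35
eef_pos: [0.5391, -0.0774, 0.1901]
eef_rot: [-0.451, -0.544, -0.452, 0.544]
wrist_force: [-0.8, 0.0, 0.5]
opening: 0.998
```

```bash
python3 - <<'E'
from h import *
o,T=tool();print(o["time_s"],T.round(4),o["q"].round(2))
p,d=ctrl.camera("wrist");T=T@ctrl.camera_info("wrist")["hand_eye"]
cv2.imwrite("pics/w1.png",p[:,:,::-1]);np.savez("pics/w1.npz",p=p,d=d,T=T)
E
```

```text
1.35 [[-1.900e-03  9.829e-01 -1.843e-01  5.391e-01]
 [ 1.100e-03 -1.843e-01 -9.829e-01 -7.740e-02]
 [-1.000e+00 -2.100e-03 -7.000e-04  1.901e-01]
 [ 0.000e+00  0.000e+00  0.000e+00  1.000e+00]] [-0.36  0.16  1.72  0.    1.27 -0.18]
```

View pics/w1.png

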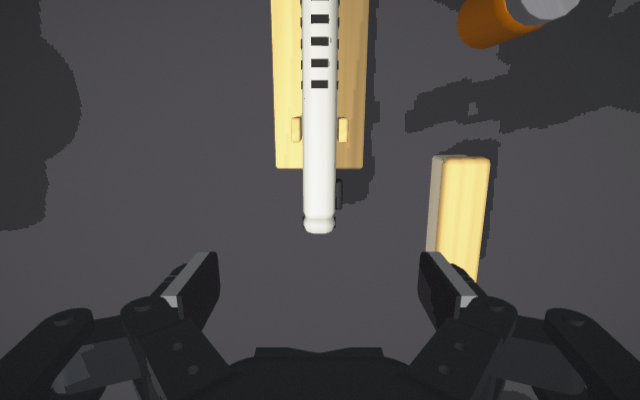

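The wrist view shows the handle vertical at u≈319, the tail at row ≈232, the black button on the right at (339,195), and the hand brush on the right at (432–490,155–290). Next I'll refine the positions.

```bash
python3 - <<'E'
from h import *
z=np.load("pics/w1.npz");p,d,T=z["p"].astype(int),z["d"],z["T"];W=cloud("wrist",d,T)
m=(p.min(2)>140)&(p.max(2)-p.min(2)<40);m[:, :295]=0;m[:,345:]=0;m[236:]=0;m[:95]=0
m&=(abs(W[...,2]-.062)<.012)
P=W[m];print(len(P),np.percentile(P[:,2],[5,50,95]))
vx,vy,x0,y0=cv2.fitLine(P[:,:2].astype(np.float32),cv2.DIST_HUBER,0,.001,.001).ravel()
if vy<0:vx,vy=-vx,-vy
e=np.array([vx,vy]);n=np.array([vy,-vx]);t=(P[:,:2]-[x0,y0])@e;s=(P[:,:2]-[x0,y0])@n
print("e",e,"tail",[x0,y0]+e*t.min(),np.percentile(t,[0,.5,2])-t.min(),"side",np.percentile(s,[2,98]))
q=(abs(s)<.02);s0=np.percentile(s,[3,97]).mean()
b=(p.max(2)<60)&(W[...,2]>.03)&(W[...,2]<.07);b[:170]=0;b[220:]=0;b[:,:334]=0;b[:,:]&=np.arange(640)[None]<350
B=W[b];tb=(B[:,:2]-[x0,y0])@e-t.min();sb=(B[:,:2]-[x0,y0])@n;print("button",len(B),np.percentile(tb,[3,97]),np.percentile(sb,[3,97]),np.median(B[:,2]))
# rays at side edges row 195..., saddle sides
h=(W[...,2]>.03)&(W[...,2]<.06);h[:,:425]=0;h[:150]=0;h[250:]=0;h[:,500:]=0
H=W[h];sh=(H[:,:2]-[x0,y0])@n;th=(H[:,:2]-[x0,y0])@e-t.min();print("dustbrush side",np.percentile(sh,[1,99]),"t",np.percentile(th,[1,99]))
g=[x0,y0]+e*(t.min()+.035)+n*s0;print("grip",g,s0)
print(goto([*g,.031],e,1))
E
```

```text
4281 [0.05792401 0.0624348  0.06414102]
e [0.18639857 0.9824742 ] tail [ 0.53205042 -0.11512261] [0.         0.00384906 0.00674679] side [-0.01254541  0.01238556]
button 135 [0.01435043 0.04824924] [0.01450682 0.02049174] 0.0547225496039897
dustbrush side [0.1097968  0.14787115] t [-0.0167488   0.06681249]
grip [ 0.53851154 -0.08072409] -6.395604047392933e-05
(array([159.5,   0.5,   1.8]), array([ 0.04, -0.  ,  0.1 ]))
```

Emit:
{"api": "step_arm", "payload": {"motion": [[50,1,3,0,0,0,0],[100,1,3,0,0,0,60],[140,1,3,0,0,0,100],[161,1,3,0,0,0,100],[161,1,3,0,0,0,100],[161,1,3,0,0,0,255],[161,1,3,0,0,0,255],[161,1,3,0,0,0,255],[161,1,3,0,0,0,255],[161,1,3,0,0,0,255]]}}

```text
time_s: 2.65
eef_pos: [0.5398, -0.0842, 0.0321]
eef_rot: [-0.451, -0.545, -0.45, 0.545]
wrist_force: [-4.0, -2.5, 6.2]
opening: 0.318
```

Emit:
{"api": "step_arm", "payload": {"motion": [[0,0,4,0,0,0,255],[0,0,14,0,0,0,255],[0,0,30,0,0,0,255],[0,0,46,0,0,0,255],[0,0,62,0,0,0,255],[0,0,78,0,0,0,255],[0,0,94,0,0,0,255],[0,0,110,0,0,0,255],[0,0,126,0,0,0,255],[0,0,140,0,0,0,255]]}}

```text
time_s: 3.9
eef_pos: [0.5139, -0.2203, 0.0317]
eef_rot: [0.451, 0.546, 0.45, -0.544]
wrist_force: [1.4, 6.3, 3.4]
opening: 0.315
```

Emit:
{"api": "step_arm", "payload": {"motion": [[0,0,4,0,0,0,255],[0,0,8,0,0,0,255],[0,0,11,0,0,0,255],[0,0,13,0,0,0,255],[0,0,15,0,0,0,255],[0,0,15,0,0,0,255]]}}

```text
time_s: 4.65
eef_pos: [0.5108, -0.2346, 0.0311]
eef_rot: [0.45, 0.546, 0.45, -0.545]
wrist_force: [1.8, 4.7, 3.4]
opening: 0.317
```

```bash
python3 - <<'E'
from h import *
o,T=tool();print(o["eef_pos"],o["wrist_force"],o["torque"])
p,d=ctrl.camera("wrist");T=T@ctrl.camera_info("wrist")["hand_eye"]
cv2.imwrite("pics/w2.png",p[:,:,::-1]);np.savez("pics/w2.npz",p=p,d=d,T=T)
E
```

```text
[ 0.510843   -0.23458362  0.03107015] [1.75528792 4.67246451 3.38705122] [ 0.99318002 -0.21892042 -0.22376484]
```

View pics/w2.png

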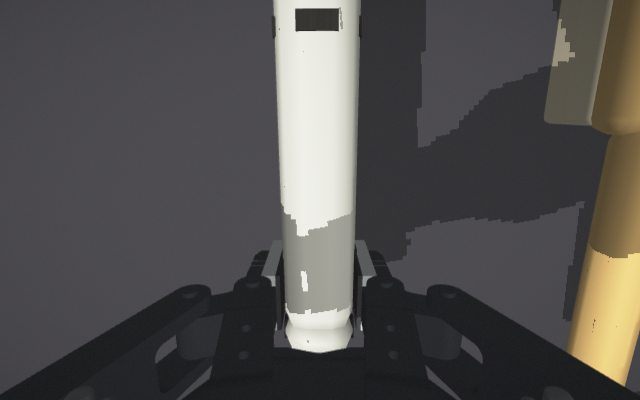

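The pads grip the handle at the button (rows 240–320) with the tail at row ≈345. The total pull so far is 153 mm and the force is still low, so I'll keep easing out until it meets the hard stop.

Emit:
{"api": "step_arm", "payload": {"motion": [[0,0,1,0,0,0,255],[0,0,2,0,0,0,255],[0,0,3,0,0,0,255],[0,0,4,0,0,0,255],[0,0,4,0,0,0,255]]}}

```text
time_s: 5.32
eef_pos: [0.5106, -0.2347, 0.0308]
eef_rot: [0.449, 0.547, 0.452, -0.543]
wrist_force: [5.2, 20.3, 6.9]
opening: 0.321
```

Force has risen to 20 N with no motion, after 153 mm (150 mm plus 3 mm slack), so this is the hard stop. I'll release and rise.

Emit:
{"api": "step_arm", "payload": {"motion": [[0,0,0,0,0,0,60],[0,0,0,0,0,0,60],[0,0,0,0,0,0,60],[-40,0,0,0,0,0,60],[-80,0,0,0,0,0,60],[-130,0,-30,0,0,0,60],[-160,0,-60,0,0,0,60],[-160,0,-60,0,0,0,60]]}}

```text
time_s: 6.32
eef_pos: [0.5225, -0.1802, 0.1935]
eef_rot: [0.453, 0.545, 0.449, -0.544]
wrist_force: [-0.2, -0.7, -0.9]
opening: 0.764
```

```bash
python3 - <<'E'
from h import *
o,T=tool();print(o["eef_pos"],o["wrist_force"])
p,d=ctrl.camera("wrist");T=T@ctrl.camera_info("wrist")["hand_eye"]
cv2.imwrite("pics/w3.png",p[:,:,::-1]);np.savez("pics/w3.npz",p=p,d=d,T=T)
p,d=ctrl.camera("top");cv2.imwrite("pics/top1.png",cv2.resize(p[140:300,150:470,::-1],None,fx=2,fy=2));np.savez("pics/top1.npz",p=p,d=d)
W=cloud("top",d)
p=p.astype(int);m=np.zeros((400,640),bool);m[185:260,230:450]=1
m&=(p.max(2)-p.min(2)<30)&(W[...,2]>.05)&(W[...,2]<.075)
P=W[m][:,:2];e=np.array([.1864,.9825]);t=(P-[.532,-.115])@e;s=(P-[.532,-.115])@[e[1],-e[0]]
k=abs(s)<.03;h,b=np.histogram(t[k],bins=np.arange(-.2,.3,.01));print([(round(x,2),n,np.ptp(s[k][(t[k]>=x)&(t[k]<x+.01)]).round(3)) for x,n in zip(b,h) if n])
E
```

```text
[ 0.5224812  -0.18024436  0.19348399] [-0.22315215 -0.684835   -0.87112498]
[(np.float64(-0.16), np.int64(2), np.float64(0.011)), (np.float64(-0.15), np.int64(25), np.float64(0.015)), (np.float64(-0.14), np.int64(19), np.float64(0.012)), (np.float64(-0.13), np.int64(11), np.float64(0.007)), (np.float64(-0.08), np.int64(30), np.float64(0.025)), (np.float64(-0.07), np.int64(8), np.float64(0.012)), (np.float64(-0.03), np.int64(10), np.float64(0.014)), (np.float64(-0.02), np.int64(44), np.float64(0.028)), (np.float64(-0.01), np.int64(43), np.float64(0.027)), (np.float64(0.0), np.int64(44), np.float64(0.028)), (np.float64(0.01), np.int64(44), np.float64(0.027)), (np.float64(0.02), np.int64(43), np.float64(0.028)), (np.float64(0.03), np.int64(45), np.float64(0.028)), (np.float64(0.04), np.int64(45), np.float64(0.027)), (np.float64(0.05), np.int64(43), np.float64(0.027)), (np.float64(0.06), np.int64(40), np.float64(0.024)), (np.float64(0.07), np.int64(41), np.float64(0.026)), (np.float64(0.08), np.int64(42), np.float64(0.026)), (np.float64(0.09), np.int64(42), np.float64(0.026)), (np.float6
[... 293 characters left out ...]
t64(0.013)), (np.float64(0.16), np.int64(22), np.float64(0.013)), (np.float64(0.17), np.int64(21), np.float64(0.013)), (np.float64(0.18), np.int64(22), np.float64(0.013)), (np.float64(0.19), np.int64(22), np.float64(0.014)), (np.float64(0.2), np.int64(21), np.float64(0.014)), (np.float64(0.21), np.int64(23), np.float64(0.013)), (np.float64(0.22), np.int64(19), np.float64(0.013)), (np.float64(0.23), np.int64(24), np.float64(0.014)), (np.float64(0.24), np.int64(22), np.float64(0.014)), (np.float64(0.25), np.int64(21), np.float64(0.014)), (np.float64(0.26), np.int64(22), np.float64(0.014)), (np.float64(0.27), np.int64(25), np.float64(0.015)), (np.float64(0.28), np.int64(23), np.float64(0.016))]
```

View pics/w3.png

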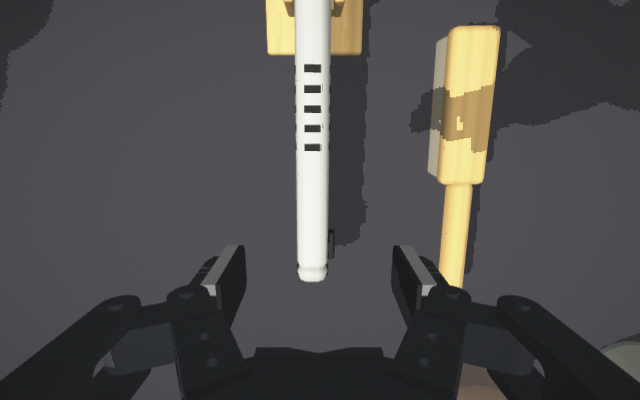

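View pics/top1.png

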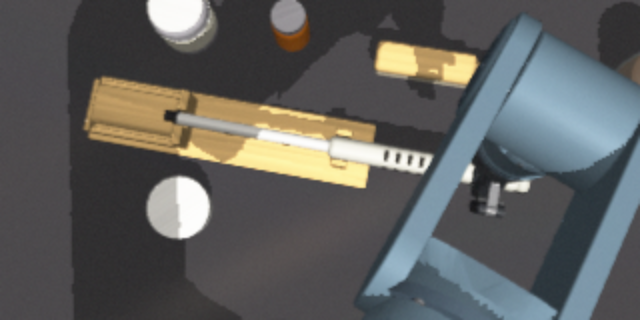

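The handle front is now at t=0.107 m and the tail at −0.153 m, which matches the second stop plus 3 mm slack. The bare rod is visible from (175,118) to (330,145) in the crop. I'll check that the button is out and work out the regrasp.

```bash
python3 - <<'E'
from h import *
z=np.load("pics/w3.npz");p,d,T=z["p"].astype(int),z["d"],z["T"];W=cloud("wrist",d,T)
e=np.array([.1864,.98247]);n=np.array([e[1],-e[0]]);A=np.array([.532,-.115])
m=(p.min(2)>140)&(p.max(2)-p.min(2)<40)&(abs(W[...,2]-.062)<.012);m[:,:290]=0;m[:,340:]=0;m[60:155]=0
P=W[m][:,:2]-A;t=P@e;s=P@n;print("tail",t.min(),"side",np.percentile(s,[2,98]), [(a,np.median(s[(t>a)&(t<a+.02)]).round(4)) for a in(-.14,-.11,-.03)])
b=(p.max(2)<60)&(W[...,2]>.03)&(W[...,2]<.07);b[:222]=0;b[265:]=0;b[:,:326]=0;b[:,342:]=0
B=W[b][:,:2]-A;print("button",len(B),np.percentile(B@e,[3,97]),np.percentile(B@n,[3,97]))
z=np.load("pics/top1.npz");p,d=z["p"].astype(int),z["d"];W=cloud("top",d)
m=(p.max(2)-p.min(2)<30)&(abs(W[...,2]-.055)<.012);P=W[m][:,:2]-A;Z=W[m][:,2];t=P@e;s=P@n
for a in(.03,.12,.15,.2,.25):
    k=(t>a)&(t<a+.02)&(abs(s)<.02);print(a,s[k].min(),s[k].max(),np.median(Z[k]))
print(goto([*(A+e*.157),.031],e,1))
E
```

```text
tail -0.14952755460296152 side [-0.01426154  0.01057684] [(-0.14, np.float64(-0.0025)), (-0.11, np.float64(-0.0015)), (-0.03, np.float64(nan))]
button 134 [-0.13001058 -0.10449947] [0.01274288 0.01837293]
0.03 -0.015238818191006493 0.012834920069212974 0.0626866235322191
0.12 -0.007618514035068192 0.006034585655261895 0.056705684423691616
0.15 -0.007372696177304692 0.005926492797871859 0.0568602372465119
0.2 -0.006837993570195373 0.006909223804862457 0.05724257634795188
0.25 -0.006497258745519311 0.007615798125655756 0.05664924253926751
(array([ 158.8,   -1.3, -223.9]), array([-0.1 ,  0.04, -0.  ]))
  return _methods._mean(a, axis=axis, dtype=dtype,
  ret = ret.dtype.type(ret / rcount)
```

The button stands 20.2 mm from the handle axis, compared with 20.5 mm when fully out at first, so the length is locked. Now I'll regrasp at the balance point.

Emit:
{"api": "step_arm", "payload": {"motion": [[0,0,-56,0,0,0,60],[0,-2,-112,0,0,0,60],[0,-2,-168,0,0,0,60],[0,-2,-224,0,0,0,60],[0,-2,-224,0,0,0,60],[50,-2,-224,0,0,0,60],[100,-2,-224,0,0,0,100],[140,-2,-224,0,0,0,100],[160,-2,-224,0,0,0,100],[160,-2,-224,0,0,0,100]]}}

```text
time_s: 7.68
eef_pos: [0.5582, 0.0385, 0.0271]
eef_rot: [-0.448, -0.544, -0.452, 0.547]
wrist_force: [-0.4, 0.5, 0.5]
opening: 0.614
```

Emit:
{"api": "step_arm", "payload": {"motion": [[0,0,0,0,0,0,255],[0,0,0,0,0,0,255],[0,0,0,0,0,0,255],[0,0,0,0,0,0,255],[0,0,0,0,0,0,255],[-10,0,0,0,0,0,255],[-20,0,0,0,0,0,255]]}}

```text
time_s: 8.55
eef_pos: [0.5603, 0.0403, 0.0504]
eef_rot: [-0.45, -0.545, -0.451, 0.545]
wrist_force: [0.7, 1.0, -3.4]
opening: 0.165
```

Emit:
{"api": "step_arm", "payload": {"motion": [[-15,0,0,0,0,0,255],[-35,0,0,0,0,0,255],[-60,0,0,0,0,0,255],[-85,0,0,0,0,0,255],[-110,0,0,0,0,0,255],[-125,0,0,0,0,0,255],[-135,0,0,0,0,0,255],[-135,0,0,0,0,0,255],[-135,0,0,0,0,0,255],[-135,0,0,0,0,0,255]]}}

```text
time_s: 9.8
eef_pos: [0.5603, 0.04, 0.1842]
eef_rot: [-0.45, -0.545, -0.451, 0.546]
wrist_force: [-0.0, 0.2, -3.3]
opening: 0.174
```

```bash
python3 - <<'E'
from h import *
o,T=tool();print(o["time_s"],o["eef_pos"],o["wrist_force"],o["torque"],o["opening"],abs(o["dq"]).max())
p,d=ctrl.camera("scene");cv2.imwrite("pics/s2.png",p[:,:,::-1])
p,d=ctrl.camera("top");W=cloud("top",d);np.savez("pics/top2.npz",p=p,d=d);cv2.imwrite("pics/top2.png",p[:,:,::-1])
e=np.array([.1864,.98247]);n=np.array([e[1],-e[0]]);A=np.array([.532,-.115])
t=(W[...,:2]-A)@e;s=(W[...,:2]-A)@n;z=W[...,2]
for a in np.arange(-.17,.43,.03):
    k=(t>a)&(t<a+.03)&(abs(s)<.006)&(z>.1)&(z<.26)
    if k.sum()>3: print(round(a,2),k.sum(),np.median(z[k]).round(4))
E
```

```text
9.8 [0.56029113 0.04002787 0.18423229] [-0.00798048  0.24682512 -3.25160636] [-0.01666065  0.04444221 -0.02760261] 0.17433167010700695 0.0035360781339157953
-0.17 25 0.2151
-0.14 74 0.2166
-0.11 79 0.2166
-0.08 76 0.2165
-0.05 81 0.2172
-0.02 78 0.2169
0.01 78 0.2166
0.04 76 0.2164
0.07 79 0.2166
0.1 22 0.2139
0.31 51 0.2115
0.34 77 0.212
0.37 76 0.2113
0.4 27 0.2111
```

View pics/s2.png

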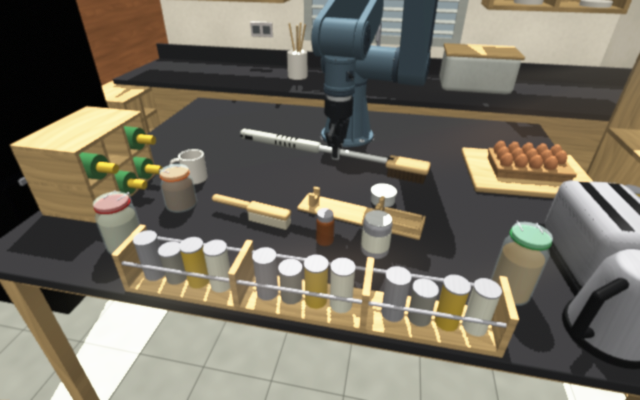

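View pics/top2.png

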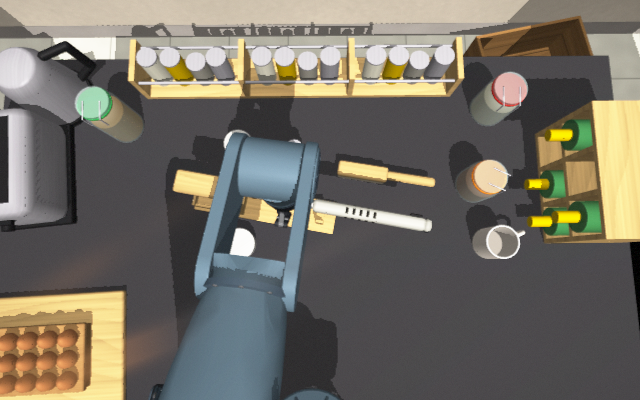

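```bash
python3 -c "
from bench import ctrl
print(ctrl.hand_in())"
```

```text
the job is handed in; nothing more can be done
None
```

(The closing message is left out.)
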